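# Put the rinsed espresso things away

### The arm

A 6-joint arm with a two-finger parallel gripper is mounted at the origin on the work surface. World frame = base frame: x ahead of the robot, y to its left, z up, the work surface at z = 0. Lengths are in m, angles in degrees, forces in N, time in s.
With the tool pointing down it reaches from about 0.4 to 0.825 m from the base axis. Payload 7 kg.
Tool frame: the origin (TCP) lies midway between the tips of the shut fingers; the grasp point (between the pads) lies 19 mm behind it; z points along the fingers, y is the line along which they close (so a half turn about z gives the same grasp; the last joint's range is limited). The gripper opens to 88 mm and grips with 3 to 60 N. Pads are 19 mm wide; open, the fingers measure 130 mm over their backs; the gripper's body (78 mm by 193 mm) begins 47 mm behind the grasp point.
Start: joints at [16.507, 20.546, 0.682, 0, -70.136, -16.507], TCP at [0.675, -0, 0.227] pointing down, gripper open.
Joint ranges: [-176.03, 176.03], [-82.01, 121.73], [-58.28, 71.71], [-173.87, 95.51], [-174.79, -0.11], [-173.66, 173.66]. Speed limits (degrees/s): [136.94, 136.94, 172.46, 180, 180, 180].

### API

Orientations are given as [roll, pitch, yaw] about the fixed x, y, z axes, in that order (R = Rz(yaw) Ry(pitch) Rx(roll)).
In Python, from plant import ctrl gives the robot as it stands.
- The arm moves only by the tool arm_command, never from a script. Its argument "steps" is a list of rows, each an object with "translation": the shift along the tool's x, y, z in mm, a list of three; "rotation": the turn, a rotation vector about the tool's x, y, z in units of 5 degrees (1.0 is 5 degrees), a list of three; "claw": the finger opening in mm, from 0 to 87.6. In form: [{"translation": [x, y, z], "rotation": [rx, ry, rz], "claw": claw}, ...]. A call has 1 to 5 rows; each row is the pose to reach, as a shift and turn from the pose commanded when the call began, along the tool's axes at that moment; what a row does not reach only later rows make up. A row lasts 1/10 s, in which the tool goes at most 50 mm and 8.59 degrees, less where a joint would pass 70% of its speed; a pose out of reach is approached as far as the arm can. A call with a gripper value outside its range is refused whole. The fingers move at their own pace and stop on an object; the grip force is fixed at half the most. Time passes only in rows, so rows that repeat a pose let the fingers close. It gives the time, the measured TCP pose, the force, the opening and the grip force at its end, in the units of the state.
- ctrl.get_obs(): the state, without advancing time (a new reading comes with each control period).
- ctrl.snapshot(name): name is "scene" or "side" or "wrist"; returns (picture, depth): 400x640x3 uint8, red, green, blue; 400x640 float32, m along the optical axis (not along the pixel's ray), 0 where there is no reading.
- ctrl.calibration(name): a dict with "vertical_fov" (degrees; the focal length in pixels is half the picture's height over the tangent of half this angle, whatever the lens; pixels are square), "cx", "cy" (the principal point, pixels), "rvec" (rotation vector, rad) and "tvec" (3), from world to camera coordinates, as OpenCV has them; the wrist camera has in their place "hand_eye" (4x4, takes a point from camera to tool coordinates, whose origin is the TCP and whose axes are the flange's). Camera axes: x right, y down, z forward; pixel columns grow to the right and rows downward; lengths in m; the calibration is good to about 2 mm. A picture is of the moment at which its call begins: read the wrist's pose just before it. calibration takes no time and is no camera call.
- ctrl.close_job(): hands the job in; it is judged then, once.
The state is a dict: "clock": time; "joint_pos": joint angles; "qvel": joint speeds; "tau": joint torques, N m; "tool_pos": TCP position; "orientation": TCP orientation; "force": force on the tool from outside, world axes, zero at the start; "moment": the same for the moment, N m; "opening": finger opening in m; "gripper_force": force on a finger pad.
Only numpy, scipy, OpenCV 4.12 (cv2) and the standard library are available. Lean on these libraries where they do the work, as an engineer would, in place of code of your own. Each camera call takes 0.05 s, during which the arm holds its last target. There are 200 camera calls.

### The job

Put the five rinsed things on the counter away: both espresso cups into the wooden tray that already holds a cup, both filter baskets into the tray that already holds a basket, and the tamper upright into the round recess of the black tamper stand. In the trays everything stands side by side flat on the tray floor, open side up, nothing stacked; leave the cup and the basket that are already there in their places. Set the cups down gently, do not drop or knock them, and let go of everything.

Things in the scene. Friction and masses are not known exactly. Their poses are not given: they have to be found in the camera images.
- cup_a: handle-less white ceramic espresso cup, 58 mm outside diameter (straight wall from 22 mm up, tapering to 46 mm at the foot), 55 mm high, wall 4 mm, open at the top, 0.08 to 0.17 kg. Origin: centre of its underside; z up along its axis. Starts standing loose on the counter.
- cup_b: handle-less white ceramic espresso cup, 58 mm outside diameter (straight wall from 22 mm up, tapering to 46 mm at the foot), 55 mm high, wall 4 mm, open at the top, 0.08 to 0.17 kg. Origin: centre of its underside; z up along its axis. Starts standing loose on the counter.
- basket_a: stainless steel coffee filter basket, a shallow round metal cup with a perforated floor, 58 mm outside diameter at the rim (56 mm at the foot), 26 mm high, wall 3 mm, open at the top, about 0.04 kg. Origin: centre of its underside; z up along its axis. Starts open side up, loose on the counter.
- basket_b: stainless steel coffee filter basket, a shallow round metal cup with a perforated floor, 58 mm outside diameter at the rim (56 mm at the foot), 26 mm high, wall 3 mm, open at the top, about 0.04 kg. Origin: centre of its underside; z up along its axis. Starts open side up, loose on the counter.
- tamper: espresso tamper standing on its steel base (56 mm diameter, 20 mm high), thin steel neck (20 mm diameter), dark wooden cylindrical handle 34 mm in diameter from 45 to 85 mm above the underside; 85 mm high, 0.21 to 0.42 kg. Starts loose on the counter. Origin: centre of its underside; z up along its axis.
- cup_tray: one of two identical fixed open wooden trays, 150 mm (x) by 230 mm (y), 22 mm high, walls and floor 5 mm thick (inner floor 5 mm above the counter). Origin: centre of its underside. This one is for the cups: it already holds stored_cup, in the middle across x, 70 to 77 mm from the tray's centre towards one end of y; two more fit beside it in that row.
- basket_tray: one of two identical fixed open wooden trays, 150 mm (x) by 230 mm (y), 22 mm high, walls and floor 5 mm thick (inner floor 5 mm above the counter). Origin: centre of its underside. This one is for the filter baskets: it already holds stored_basket, in the middle across x, 70 to 77 mm from the tray's centre towards one end of y; two more fit beside it in that row.
- tamp_stand: fixed black rubber tamper stand, a block 110 x 110 mm and 27 mm high with one round recess in the middle of its top, 74 mm in diameter and 15 mm deep (its floor, a steel disc, 12 mm above the counter), chamfered 3 mm. Origin: centre of its underside.
- stored_cup: handle-less white ceramic espresso cup, 58 mm outside diameter (straight wall from 22 mm up, tapering to 46 mm at the foot), 55 mm high, wall 4 mm, open at the top, 0.08 to 0.17 kg. Origin: centre of its underside; z up along its axis. Already put away: it stands loose in the cup tray and must stay there.
- stored_basket: stainless steel coffee filter basket, a shallow round metal cup with a perforated floor, 58 mm outside diameter at the rim (56 mm at the foot), 26 mm high, wall 3 mm, open at the top, about 0.04 kg. Origin: centre of its underside; z up along its axis. Already put away: it lies loose, open side up, in the basket tray and must stay there.
Not all that is in view belongs to the job. What is shaped like the tamper but green or purple is not meant. What is shaped like the stored_basket but purple is not meant.

How it is judged (in metres and radians):
At the end, for the whole second after the job is handed in: All 3 cups in the cup tray, all 3 baskets in the basket tray: centres within 50 mm (x) and 90 mm (y) of the tray's middle, undersides under 10 mm above its underside, tilt under 0.12 rad. Tamper in the recess: within 12 mm, underside under 16 mm up, tilt under 0.12 rad. All under 0.02 m/s (x of cup_a in the frame of cup_tray between -0.05 and 0.05 m and y of cup_a in the frame of cup_tray between -0.09 and 0.09 m and z of each of cup_a, cup_b, stored_cup in the frame of cup_tray below 0.01 m and angle between each of cup_a, cup_b, stored_cup, basket_a, basket_b, stored_basket, tamper's own z axis and vertical below 0.12 rad and x of cup_b in the frame of cup_tray between -0.05 and 0.05 m and y of cup_b in the frame of cup_tray between -0.09 and 0.09 m and x of stored_cup in the frame of cup_tray between -0.05 and 0.05 m and y of stored_cup in the frame of cup_tray between -0.09 and 0.09 m and x of basket_a in the frame of basket_tray between -0.05 and 0.05 m and y of basket_a in the frame of basket_tray between -0.09 and 0.09 m and z of each of basket_a, basket_b, stored_basket in the frame of basket_tray below 0.01 m and x of basket_b in the frame of basket_tray between -0.05 and 0.05 m and y of basket_b in the frame of basket_tray between -0.09 and 0.09 m and x of stored_basket in the frame of basket_tray between -0.05 and 0.05 m and y of stored_basket in the frame of basket_tray between -0.09 and 0.09 m and horizontal distance between tamper and tamp_stand below 0.012 m and z of tamper in the frame of tamp_stand below 0.016 m and linear speed of each of cup_a, cup_b, basket_a, basket_b, tamper below 0.02 m/s); the robot touches nothing.
It fails at once if a cup or basket that was already put away is shifted by more than 20 mm (distance of any of stored_cup, stored_basket from where it was at the start of the episode above 0.02 m).
It fails at once if a cup is dropped or knocked: it moves faster than 0.7 m/s while its underside is less than 50 mm above the counter ((linear speed of cup_a above 0.7 m/s and height (world z) of cup_a below 0.05 m) or (linear speed of cup_b above 0.7 m/s and height (world z) of cup_b below 0.05 m)).
It also fails if it takes over 120 s, if anything falls off the work surface, if the arm or the gripper's body presses on something with over 40 N, if the wrist force passes 120 N, or if a joint passes its speed limit or range.

## Working session

There is one attempt and no reset: what is moved stays moved. The work goes in short steps, Python scripts to look and compute and a tool call to move; the robot and the scene stay as the last step left them, time stands still between calls to the robot, and variables do not carry over. Pictures are saved under pics/ and viewed, at most 14 in all, crops included, and the job is handed in when it is done.

Besides the shell and the picture viewer there is one more tool, called after "Emit:" in YAML: its name, and indented under it one key for each argument. arm_command: Moves the arm, as the interface text tells. Its arguments: {"type":"object","properties":{"steps":{"type":"array"}},"required":["steps"]}

```bash
mkdir -p pics; ls
cat > h.py <<'E'
import numpy as np,cv2
from plant import ctrl
from scipy.spatial.transform import Rotation as R
def cal(n):
    c=ctrl.calibration(n); f=200/np.tan(np.radians(c["vertical_fov"])/2)
    return c,f
def cam(n,obs=None):
    c,f=cal(n)
    if n=="wrist":
        o=obs; T=np.eye(4);T[:3,:3]=R.from_euler('xyz',o["orientation"],degrees=True).as_matrix();T[:3,3]=o["tool_pos"]
        M=T@np.array(c["hand_eye"])
    else:
        M=np.eye(4);r=R.from_rotvec(np.ravel(c["rvec"])).as_matrix();M[:3,:3]=r.T;M[:3,3]=-r.T@np.ravel(c["tvec"])
    return M,f,c["cx"],c["cy"]
def onplane(K,u,v,z):
    M,f,cx,cy=K
    d=M[:3,:3]@np.array([(u-cx)/f,(v-cy)/f,1]);p=M[:3,3]
    return p+d*(z-p[2])/d[2]
def cloud(K,D):
    M,f,cx,cy=K
    v,u=np.mgrid[:400,:640]
    P=np.stack([(u-cx)/f*D,(v-cy)/f*D,D],-1)
    return P@M[:3,:3].T+M[:3,3]
def snap(n):
    o=ctrl.get_obs();p,d=ctrl.snapshot(n);return p,d,cam(n,o)
def save(name,p): cv2.imwrite("pics/"+name+".png",p[:,:,::-1])
E
python3 - <<'E'
from h import *
o=ctrl.get_obs();print(o)
for n in ["scene","side","wrist"]:
    p,d,K=snap(n);np.savez(n+"0.npz",p=p,d=d,M=K[0]);save(n+"0",p);print(n,ctrl.calibration(n),K[0][:3,3].round(3))
a=cv2.imread("pics/scene0.png");b=cv2.imread("pics/side0.png")
cv2.imwrite("pics/both.png",np.vstack([a,b])[:, :])
E
```

```text
pics
{'clock': 0.0, 'joint_pos': array([ 1.65063554e+01,  2.05892871e+01,  6.32584116e-01, -1.99112916e-02,
       -7.01365005e+01, -1.65066760e+01]), 'qvel': array([ 0.00639689,  0.00410352, -0.00696473,  0.14039315, -0.00266291,
       -0.00846803]), 'tau': array([-8.00930356e-04, -5.82726967e+01,  2.93058443e+01,  6.99745238e+00,
        6.93249181e-03, -2.06530804e-04]), 'tool_pos': array([ 6.74494480e-01, -3.95420795e-05,  2.25638563e-01]), 'orientation': array([ 1.79905319e+02, -8.53762751e-03, -9.00070943e+01]), 'force': array([-0.13325653,  0.21819993, -1.41764986]), 'moment': array([0.0155255 , 0.00375538, 0.04019392]), 'gripper_force': 0.0, 'opening': 0.08750283050585708}
scene {'vertical_fov': 51.86857019058869, 'cx': 319.95179977620745, 'cy': 203.17031573521044, 'rvec': array([ 1.40052956,  2.16491412, -0.91598295]), 'tvec': array([ 0.18315673, -0.29240147,  1.38489468])} [1.152 0.34  0.77 ]
side {'vertical_fov': 55.43505898020807, 'cx': 322.4716614401634, 'cy': 202.7400451561925, 'rvec': array([ 2.38954151, -0.31312191,  0.1245116 ]), 'tvec': array([-0.47277327,  0.12354618,  0.79233373])} [ 0.341 -0.547  0.672]
wrist {'vertical_fov': 68.82313577968998, 'cx': 317.1591387152117, 'cy': 199.617832724108, 'hand_eye': array([[ 7.04456457e-04, -9.63085079e-01, -2.69196276e-01,
         7.24496229e-02],
       [ 9.99999741e-01,  6.38947517e-04,  3.30968378e-04,
         4.01753320e-04],
       [-1.46748414e-04, -2.69196440e-01,  9.63085279e-01,
        -1.58311202e-01],
       [ 0.00000000e+00,  0.00000000e+00,  0.00000000e+00,
         1.00000000e+00]])} [ 0.674 -0.072  0.384]
```

View pics/scene0.png

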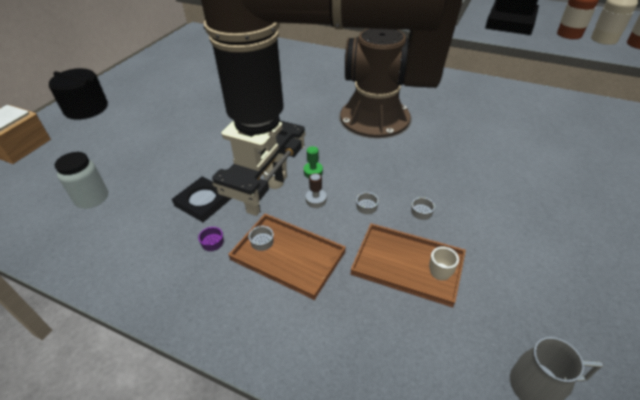

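View pics/side0.png

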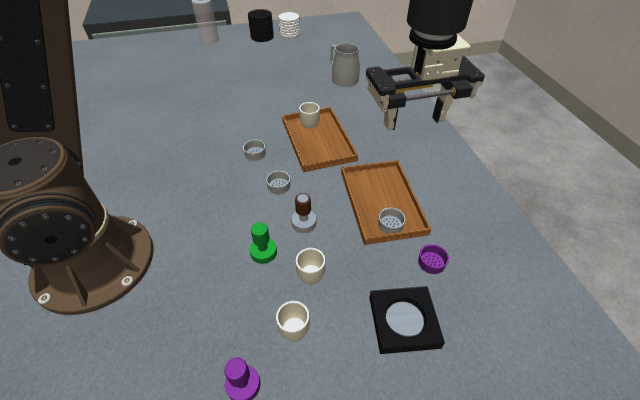

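The side view shows everything. Espresso cups are at (310,262) and (293,320), baskets at (255,149) and (279,182). For the tamper there are three candidates: brown handle (303,212), green (262,243) and purple (240,380); the brown one fits the dark wooden handle. The purple basket at (433,258) is a decoy. The stand is at (405,319), the stored cup at (310,115) and the stored basket at (392,219).

Run:
```python
from h import *
from scipy.optimize import least_squares
z=np.load("side0.npz");p,d=z["p"],z["d"];K=cam("side");P=cloud(K,d)
def circ(name,u,v,h,w=24):
    S=P[v-w:v+w,u-w:u+w].reshape(-1,3)
    g=onplane(K,u,v,h)
    top=S[(abs(S[:,2]-h)<.006)&(np.hypot(*(S[:,:2]-g[:2]).T)<.045)]
    if len(top)<8: print(name,"few",len(top),g.round(3));return
    r=least_squares(lambda q:np.hypot(top[:,0]-q[0],top[:,1]-q[1])-q[2],[g[0],g[1],.028],loss="soft_l1",f_scale=.002).x
    print(name,r.round(4),"n",len(top),"ray",g[:2].round(3))
circ("cup1",310,256,.055);circ("cup2",293,312,.055)
circ("bas1",255,146,.026);circ("bas2",279,179,.026)
circ("tam",303,199,.085,14);circ("tamfoot",303,220,.02)
circ("green",260,229,.085,14);circ("purp",236,366,.085,14);circ("stc",310,109,.06);circ("stb",392,215,.031);circ("purb",433,253,.026)
hsv=cv2.cvtColor(p,cv2.COLOR_RGB2HSV)
m=cv2.inRange(hsv,(5,90,60),(18,255,255));m[:80]=0;m[:,:275]=0
n,l,s,c=cv2.connectedComponentsWithStats(m)
for i in range(1,n):
    if s[i,4]>1500:
        v,u=np.where(l==i); Q=np.array([onplane(K,a,b,.022)[:2] for a,b in zip(u,v)],np.float32)
        print("tray",s[i],cv2.minAreaRect(Q))
k=(p.max(2)<45);k[:280]=0;k[:,:360]=0
n,l,s,c=cv2.connectedComponentsWithStats(k.astype(np.uint8))
for i in range(1,n):
    if s[i,4]>800:
        S=P[l==i];S=S[abs(S[:,2]-.027)<.005,:2].astype(np.float32);print("stand",cv2.minAreaRect(S))
w=np.where((p[280:360,360:450].min(2)>120)&(abs(P[280:360,360:450,2]-.012)<.006));print("disc",P[280:360,360:450][w].mean(0))
cv2.imwrite("pics/crop.png",cv2.resize(p[90:400,210:460,::-1],None,fx=1.9,fy=1.9,interpolation=2))
```

```text
cup1 [ 0.4257 -0.1449  0.0267] n 227 ray [ 0.428 -0.137]
cup2 [ 0.3689 -0.2484  0.0268] n 283 ray [ 0.372 -0.242]
bas1 [0.3704 0.2577 0.0273] n 127 ray [0.374 0.258]
bas2 [0.4095 0.121  0.0274] n 143 ray [0.412 0.119]
tam [ 0.4424 -0.0122  0.012 ] n 167 ray [ 0.443 -0.014]
tamfoot [ 0.4423 -0.0104  0.0213] n 301 ray [ 0.44  -0.016]
green [ 0.3421 -0.0681  0.0118] n 195 ray [ 0.344 -0.07 ]
purp [ 0.2682 -0.3221  0.0117] n 410 ray [ 0.27 -0.32]
stc [0.5424 0.3446 0.0269] n 110 ray [0.543 0.337]
stb [ 0.6285 -0.0678  0.0274] n 167 ray [ 0.632 -0.062]
purb [ 0.6756 -0.1807  0.0274] n 203 ray [ 0.677 -0.175]
tray [ 282  107   76   65 2918] ((0.5465325117111206, 0.26178231835365295), (0.1533527374267578, 0.24988314509391785), 2.204132080078125)
tray [ 341  160   90   85 4519] ((0.634300172328949, 0.0001208186149597168), (0.24262765049934387, 0.1539684236049652), 85.57701110839844)
stand ((0.5674097537994385, -0.2867428958415985), (0.10951422899961472, 0.1100248321890831), 79.82825469970703)
disc [ 0.56886301 -0.28558387  0.01193793]
```

View pics/crop.png

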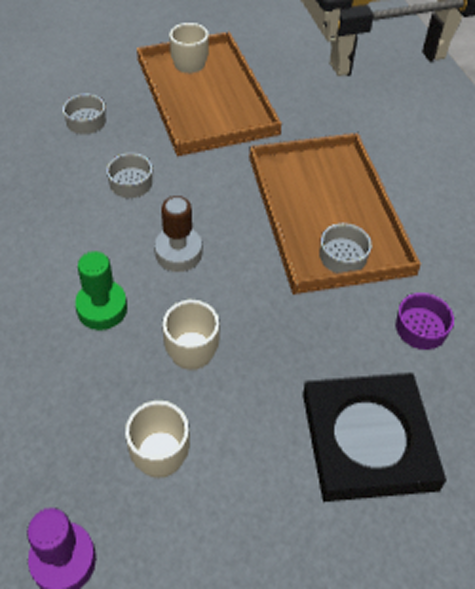

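The crop confirms the brown-handled tamper, the two unpainted steel baskets and the two cups on the counter. I start with the tamper and hover above it.

Emit:
arm_command:
  steps:
    - {"translation": [2, 46, 0], "rotation": [0, 0, 0], "claw": 87}
    - {"translation": [4, 93, 0], "rotation": [0, 0, 0], "claw": 87}
    - {"translation": [7, 139, 0], "rotation": [0, 0, 0], "claw": 87}
    - {"translation": [9, 186, 0], "rotation": [0, 0, 0], "claw": 87}
    - {"translation": [11, 232, 0], "rotation": [0, 0, 0], "claw": 87}

```text
clock: 0.65
tool_pos: [0.4409, -0.0114, 0.226]
orientation: [180.0, -0.0, -90.0]
force: [0.1, 0.3, 1.2]
opening: 0.0874
gripper_force: 0.0
```

Emit:
arm_command:
  steps:
    - {"translation": [0, 0, 20], "rotation": [0, 0, 0], "claw": 87}
    - {"translation": [0, 0, 40], "rotation": [0, 0, 0], "claw": 87}
    - {"translation": [0, 0, 40], "rotation": [0, 0, 0], "claw": 87}
    - {"translation": [0, 0, 40], "rotation": [0, 0, 0], "claw": 87}

```text
clock: 1.05
tool_pos: [0.4431, -0.0111, 0.1869]
orientation: [180.0, -0.0, -90.0]
force: [-0.2, 0.2, -0.4]
opening: 0.0869
gripper_force: 0.0
```

```bash
cat >> h.py <<'E'
from scipy.optimize import least_squares
def wcirc(P,g,h,rmax=.045,tol=.005,r0=.028):
    S=P.reshape(-1,3);S=S[(abs(S[:,2]-h)<tol)&(np.hypot(S[:,0]-g[0],S[:,1]-g[1])<rmax)]
    if len(S)<10: return "few",len(S)
    r=least_squares(lambda q:np.hypot(S[:,0]-q[0],S[:,1]-q[1])-q[2],[*g,r0],loss="soft_l1",f_scale=.002).x
    return r.round(4),S.mean(0).round(4),((S.max(0)+S.min(0))/2).round(4)[:2],len(S)
def go(tx,ty,tz):
    o=ctrl.get_obs();t=o["tool_pos"];d=R.from_euler('xyz',o["orientation"],degrees=True).inv().apply(np.array([tx,ty,tz])-t)*1000
    print("clk",round(o["clock"],2),"tcp",t.round(4),"rpy",o["orientation"].round(1),"op",round(o["opening"],4),"tool shift mm",d.round(1))
E
python3 - <<'E'
from h import *
p,d,K=snap("wrist");P=cloud(K,d);save("w1",p)
print("tam",wcirc(P,(.442,-.011),.085,.025,.004,.017));print("b2",wcirc(P,(.4095,.121),.026));print("c1",wcirc(P,(.426,-.145),.055))
go(.442,-.011,.046)
p,d,K=snap("scene");P=cloud(K,d);print("c1",wcirc(P,(.426,-.145),.055),"c2",wcirc(P,(.369,-.248),.055),"b1",wcirc(P,(.37,.258),.026),"b2",wcirc(P,(.4095,.121),.026),"stc",wcirc(P,(.542,.345),.06),"stb",wcirc(P,(.6285,-.068),.031),sep="\n")
for g in ((.545,.265),(.634,.003)):
    S=P.reshape(-1,3);S=S[(abs(S[:,2]-.022)<.004)&(abs(S[:,0]-g[0])<.1)&(abs(S[:,1]-g[1])<.135)];print(cv2.minAreaRect(S[:,:2].astype(np.float32)))
E
```

```text
tam (array([ 0.4437, -0.0121,  0.0114]), array([ 0.4436, -0.0123,  0.0851]), array([ 0.4441, -0.0117]), 951)
b2 (array([0.4105, 0.1199, 0.0272]), array([0.4094, 0.1373, 0.0254]), array([0.4102, 0.1326]), 308)
c1 (array([ 0.427 , -0.1445,  0.0266]), array([ 0.4266, -0.1469,  0.0545]), array([ 0.4268, -0.1448]), 1024)
clk 1.1 tcp [ 0.4436 -0.011   0.1872] rpy [-180.   -0.  -90.] op 0.0872 tool shift mm [ -0.    1.6 141.2]
c1
(array([ 0.4309, -0.144 ,  0.0267]), array([ 0.4317, -0.1427,  0.0525]), array([ 0.4302, -0.1441]), 83)
c2
(array([ 0.3743, -0.2472,  0.027 ]), array([ 0.3752, -0.2475,  0.0526]), array([ 0.374 , -0.2471]), 78)
b1
(array([0.3759, 0.2584, 0.0275]), array([0.3737, 0.2583, 0.0238]), array([0.3747, 0.2584]), 100)
b2
(array([0.4149, 0.1213, 0.0272]), array([0.4125, 0.1204, 0.0239]), array([0.4139, 0.121 ]), 96)
stc
(array([0.5478, 0.345 , 0.0268]), array([0.5472, 0.3452, 0.0577]), array([0.5476, 0.3448]), 156)
stb
(array([ 0.6338, -0.0674,  0.0276]), array([ 0.6312, -0.068 ,  0.0293]), array([ 0.6327, -0.067 ]), 110)
((0.5534948110580444, 0.27275654673576355), (0.15321142971515656, 0.2299569696187973), 2.2208802700042725)
((0.6420738101005554, 0.007057420909404755), (0.23109906911849976, 0.1518016904592514), 85.61112976074219)
```

View pics/w1.png

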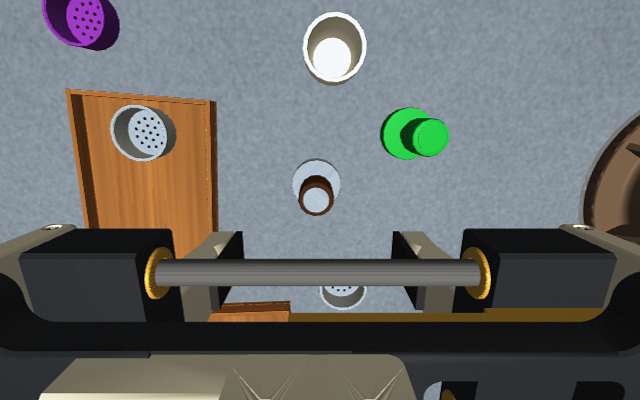

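The wrist view shows the brown tamper at (316,190), centred between the fingers, with the cup at (335,48) and green at (415,135) clear. I descend and grip.

Emit:
arm_command:
  steps:
    - {"translation": [1, 0, 35], "rotation": [0, 0, 0], "claw": 87}
    - {"translation": [1, 0, 70], "rotation": [0, 0, 0], "claw": 87}
    - {"translation": [1, 0, 100], "rotation": [0, 0, 0], "claw": 87}
    - {"translation": [1, 0, 125], "rotation": [0, 0, 0], "claw": 87}
    - {"translation": [1, 0, 141], "rotation": [0, 0, 0], "claw": 87}

```text
clock: 1.65
tool_pos: [0.443, -0.0121, 0.0444]
orientation: [179.9, -0.0, -90.0]
force: [0.3, -0.3, -0.4]
opening: 0.0869
gripper_force: 0.0
```

Emit:
arm_command:
  steps:
    - {"translation": [0, 0, 0], "rotation": [0, 0, 0], "claw": 40}
    - {"translation": [0, 0, 0], "rotation": [0, 0, 0], "claw": 25}
    - {"translation": [0, 0, 0], "rotation": [0, 0, 0], "claw": 25}
    - {"translation": [0, 0, 0], "rotation": [0, 0, 0], "claw": 25}
    - {"translation": [0, 0, 0], "rotation": [0, 0, 0], "claw": 25}

```text
clock: 2.15
tool_pos: [0.4435, -0.0118, 0.0464]
orientation: [-179.9, 0.0, -90.0]
force: [0.1, -0.5, 0.3]
opening: 0.0526
gripper_force: 0.0
```

Emit:
arm_command:
  steps:
    - {"translation": [0, 0, 0], "rotation": [0, 0, 0], "claw": 20}
    - {"translation": [0, 0, -20], "rotation": [0, 0, 0], "claw": 20}
    - {"translation": [0, 0, -50], "rotation": [0, 0, 0], "claw": 20}
    - {"translation": [0, 0, -90], "rotation": [0, 0, 0], "claw": 20}
    - {"translation": [0, 0, -110], "rotation": [0, 0, 0], "claw": 20}

```text
clock: 2.65
tool_pos: [0.4436, -0.0119, 0.1583]
orientation: [-179.8, 0.0, -90.0]
force: [0.9, -0.2, -3.7]
opening: 0.033
gripper_force: 29.9
```

Run:
```python
from h import *
go(.567,-.286,.16)
p,d,K=snap("side");P=cloud(K,d);save("s1",cv2.resize(p[120:320,200:440],None,fx=2.5,fy=2.5))
S=P[120:320,200:440].reshape(-1,3);S=S[(abs(S[:,0]-.443)<.035)&(abs(S[:,1]+.012)<.035)&(S[:,2]>.01)&(S[:,2]<.2)]
h,e=np.histogram(S[:,2],20);print(h,e.round(3))
```

```text
clk 2.65 tcp [ 0.4436 -0.0119  0.1583] rpy [-179.8    0.   -90. ] op 0.033 tool shift mm [ 274.2 -123.3   -1.6]
[ 39  50  57 297  22  18  14   2  25  36  33  34  32  63 204  56  48  37
  49  53] [0.084 0.09  0.096 0.101 0.107 0.113 0.119 0.125 0.13  0.136 0.142 0.148
 0.154 0.159 0.165 0.171 0.177 0.183 0.188 0.194 0.2  ]
```

View pics/s1.png

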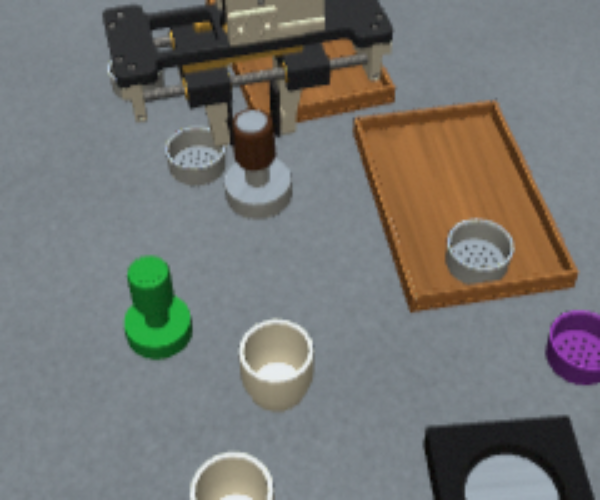

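The tamper is held only by the top 11 mm of its handle, because the fingers were still closing as I lifted. I set it back down and regrip lower.

Emit:
arm_command:
  steps:
    - {"translation": [0, 0, 30], "rotation": [0, 0, 0], "claw": 20}
    - {"translation": [0, 0, 60], "rotation": [0, 0, 0], "claw": 20}
    - {"translation": [0, 0, 75], "rotation": [0, 0, 0], "claw": 20}
    - {"translation": [0, 0, 81], "rotation": [0, 0, 0], "claw": 20}
    - {"translation": [0, 0, 83], "rotation": [0, 0, 0], "claw": 20}

```text
clock: 3.2
tool_pos: [0.4431, -0.0127, 0.0733]
orientation: [179.9, -0.1, -89.9]
force: [-9.4, -1.9, 31.1]
opening: 0.0332
gripper_force: 30.0
```

Emit:
arm_command:
  steps:
    - {"translation": [0, 0, 0], "rotation": [0, 0, 0], "claw": 60}
    - {"translation": [0, 0, 0], "rotation": [0, 0, 0], "claw": 60}
    - {"translation": [0, 0, 0], "rotation": [0, 0, 0], "claw": 60}
    - {"translation": [0, 0, 15], "rotation": [0, 0, 0], "claw": 50}
    - {"translation": [0, 0, 29], "rotation": [0, 0, 0], "claw": 50}

```text
clock: 3.7
tool_pos: [0.4436, -0.0117, 0.0437]
orientation: [-179.9, 0.0, -90.0]
force: [0.6, -0.3, -0.3]
opening: 0.0506
gripper_force: 0.0
```

Emit:
arm_command:
  steps:
    - {"translation": [0, 0, 0], "rotation": [0, 0, 0], "claw": 20}
    - {"translation": [0, 0, 0], "rotation": [0, 0, 0], "claw": 20}
    - {"translation": [0, 0, 0], "rotation": [0, 0, 0], "claw": 20}
    - {"translation": [0, 0, 0], "rotation": [0, 0, 0], "claw": 20}
    - {"translation": [0, 0, 0], "rotation": [0, 0, 0], "claw": 20}

```text
clock: 4.2
tool_pos: [0.4432, -0.0119, 0.044]
orientation: [-180.0, 0.0, -90.0]
force: [-0.9, 1.4, 1.8]
opening: 0.0337
gripper_force: 30.0
```

Emit:
arm_command:
  steps:
    - {"translation": [0, 0, -35], "rotation": [0, 0, 0], "claw": 20}
    - {"translation": [0, 0, -80], "rotation": [0, 0, 0], "claw": 20}
    - {"translation": [30, -14, -110], "rotation": [0, 0, 0], "claw": 20}
    - {"translation": [70, -32, -110], "rotation": [0, 0, 0], "claw": 20}
    - {"translation": [110, -50, -110], "rotation": [0, 0, 0], "claw": 20}

```text
clock: 4.7
tool_pos: [0.4939, -0.1227, 0.1551]
orientation: [-179.8, 0.1, -89.9]
force: [1.1, 0.9, -3.6]
opening: 0.0337
gripper_force: 30.0
```

Emit:
arm_command:
  steps:
    - {"translation": [40, -18, 0], "rotation": [0, 0, 0], "claw": 20}
    - {"translation": [80, -36, 0], "rotation": [0, 0, 0], "claw": 20}
    - {"translation": [120, -56, 0], "rotation": [0, 0, 0], "claw": 20}
    - {"translation": [150, -70, 0], "rotation": [0, 0, 0], "claw": 20}
    - {"translation": [164, -75, 0], "rotation": [0, 0, 0], "claw": 20}

```text
clock: 5.2
tool_pos: [0.5683, -0.2885, 0.1523]
orientation: [179.9, 0.0, -90.1]
force: [-0.1, 0.4, -4.0]
opening: 0.0337
gripper_force: 30.0
```

Run:
```python
from h import *
p,d,K=snap("wrist");P=cloud(K,d)
m=(abs(P[...,2]-.012)<.005)&(np.hypot(P[...,0]-.568,P[...,1]+.286)<.06)
k=(abs(P[...,2]-.027)<.004)&(abs(P[...,0]-.568)<.08)&(abs(P[...,1]+.286)<.08)
print(m.sum(),k.sum());S=P[k][:,:2].astype(np.float32);print(cv2.minAreaRect(S))
p,d,K=snap("side");P=cloud(K,d);S=P.reshape(-1,3);S=S[(abs(S[:,0]-.568)<.035)&(abs(S[:,1]+.286)<.035)&(S[:,2]>.04)&(S[:,2]<.2)]
h,e=np.histogram(S[:,2],20);print(h,e.round(3))
k=S[(S[:,2]>.105)&(S[:,2]<.135)];print(k[:,:2].min(0),k[:,:2].max(0));save("s2",cv2.resize(p[130:380,300:500],None,fx=2.2,fy=2.2))
go(.568,-.286,.057)
```

```text
1947 5388
((0.5690690875053406, -0.2870998680591583), (0.10995757579803467, 0.1104825809597969), 80.21144104003906)
[ 37  44  46  67 408  17  15  14   2   3  34  60  63  41  43  21  24  23
  49  19] [0.107 0.112 0.116 0.121 0.126 0.13  0.135 0.139 0.144 0.149 0.153 0.158
 0.162 0.167 0.172 0.176 0.181 0.185 0.19  0.195 0.199]
[ 0.53803876 -0.31502309] [ 0.5937431 -0.2704673]
clk 5.3 tcp [ 0.5676 -0.2876  0.1522] rpy [179.9   0.  -90.1] op 0.0334 tool shift mm [-1.5 -0.6 95.2]
```

View pics/s2.png

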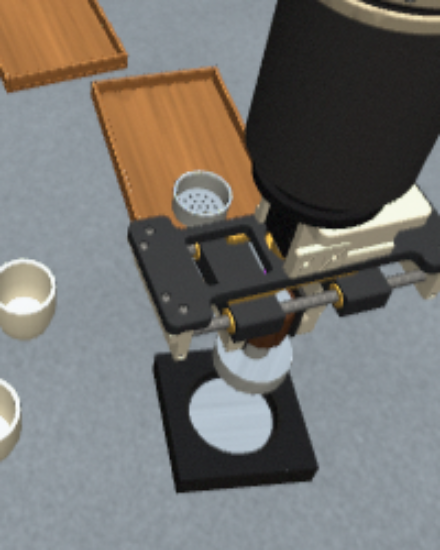

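The tamper hangs upright above the recess (stand centre measured at .569, -.287). I lower it and release.

Emit:
arm_command:
  steps:
    - {"translation": [0, -1, 30], "rotation": [0, 0, 0], "claw": 20}
    - {"translation": [0, -1, 60], "rotation": [0, 0, 0], "claw": 20}
    - {"translation": [0, -1, 80], "rotation": [0, 0, 0], "claw": 20}
    - {"translation": [0, -1, 90], "rotation": [0, 0, 0], "claw": 20}
    - {"translation": [0, -1, 95], "rotation": [0, 0, 0], "claw": 20}

```text
clock: 5.8
tool_pos: [0.5684, -0.2852, 0.0578]
orientation: [179.9, 0.0, -90.0]
force: [-1.2, -0.4, -3.8]
opening: 0.0333
gripper_force: 30.0
```

Emit:
arm_command:
  steps:
    - {"translation": [0, 0, 0], "rotation": [0, 0, 0], "claw": 60}
    - {"translation": [0, 0, 0], "rotation": [0, 0, 0], "claw": 60}
    - {"translation": [0, 0, 0], "rotation": [0, 0, 0], "claw": 60}
    - {"translation": [0, 0, 0], "rotation": [0, 0, 0], "claw": 60}
    - {"translation": [0, 0, -30], "rotation": [0, 0, 0], "claw": 60}

```text
clock: 6.3
tool_pos: [0.5666, -0.2853, 0.0858]
orientation: [179.7, 0.1, -90.0]
force: [0.3, 0.0, -0.2]
opening: 0.0596
gripper_force: 0.0
```

Emit:
arm_command:
  steps:
    - {"translation": [0, 0, -45], "rotation": [0, 0, 0], "claw": 87}
    - {"translation": [0, 0, -80], "rotation": [0, 0, 0], "claw": 87}
    - {"translation": [-10, 45, -80], "rotation": [0, 0, 0], "claw": 87}
    - {"translation": [-20, 90, -80], "rotation": [0, 0, 0], "claw": 87}
    - {"translation": [-30, 135, -80], "rotation": [0, 0, 0], "claw": 87}

```text
clock: 6.8
tool_pos: [0.4326, -0.2558, 0.1691]
orientation: [-179.9, -0.0, -90.0]
force: [-0.5, 0.4, 1.3]
opening: 0.0864
gripper_force: 0.0
```

Run:
```python
from h import *
go(.369,-.248,.025)
p,d,K=snap("side");P=cloud(K,d)
print("tam",wcirc(P,(.568,-.287),.097,.025,.004,.017))
print("c1",wcirc(P,(.426,-.145),.055),"c2",wcirc(P,(.369,-.248),.055))
p,d,K=snap("wrist");P=cloud(K,d);print("c2w",wcirc(P,(.369,-.248),.055))
```

```text
clk 6.8 tcp [ 0.4326 -0.2558  0.1691] rpy [-179.9   -0.   -90. ] op 0.0864 tool shift mm [ -7.8  63.8 144. ]
tam (array([ 0.5657, -0.2839,  0.0115]), array([ 0.5656, -0.284 ,  0.0965]), array([ 0.5662, -0.2832]), 279)
c1 (array([ 0.4249, -0.1442,  0.0275]), array([ 0.4302, -0.1563,  0.0537]), array([ 0.4319, -0.1439]), 65) c2 (array([ 0.3689, -0.2484,  0.0268]), array([ 0.3683, -0.249 ,  0.0539]), array([ 0.3688, -0.2476]), 273)
c2w (array([ 0.3703, -0.2494,  0.0266]), array([ 0.3696, -0.2491,  0.0544]), array([ 0.3702, -0.2489]), 819)
```

The tamper is seated, with its top at z = .097. Next is the far cup.

Emit:
arm_command:
  steps:
    - {"translation": [-3, 30, 20], "rotation": [0, 0, 0], "claw": 87}
    - {"translation": [-7, 62, 40], "rotation": [0, 0, 0], "claw": 87}
    - {"translation": [-7, 62, 80], "rotation": [0, 0, 0], "claw": 87}
    - {"translation": [-7, 62, 120], "rotation": [0, 0, 0], "claw": 87}
    - {"translation": [-7, 62, 152], "rotation": [0, 0, 0], "claw": 87}

```text
clock: 7.4
tool_pos: [0.3722, -0.2491, 0.0159]
orientation: [-179.9, -0.0, -90.0]
force: [0.6, 0.4, -0.6]
opening: 0.0871
gripper_force: 0.0
```

Emit:
arm_command:
  steps:
    - {"translation": [0, 0, 0], "rotation": [0, 0, 0], "claw": 65}
    - {"translation": [0, 0, 0], "rotation": [0, 0, 0], "claw": 50}
    - {"translation": [0, 0, 0], "rotation": [0, 0, 0], "claw": 50}
    - {"translation": [0, 0, 0], "rotation": [0, 0, 0], "claw": 50}
    - {"translation": [0, 0, 0], "rotation": [0, 0, 0], "claw": 50}

```text
clock: 7.9
tool_pos: [0.3729, -0.2492, 0.0181]
orientation: [-179.9, -0.0, -90.0]
force: [-1.6, 1.6, 7.7]
opening: 0.0582
gripper_force: 30.0
```

Emit:
arm_command:
  steps:
    - {"translation": [0, 0, 0], "rotation": [0, 0, 0], "claw": 50}
    - {"translation": [0, 0, 0], "rotation": [0, 0, 0], "claw": 50}

```text
clock: 8.1
tool_pos: [0.373, -0.2492, 0.0181]
orientation: [-179.9, -0.0, -90.0]
force: [-1.7, 1.7, 8.9]
opening: 0.0586
gripper_force: 30.0
```

Emit:
arm_command:
  steps:
    - {"translation": [0, 0, -20], "rotation": [0, 0, 0], "claw": 50}
    - {"translation": [0, 0, -60], "rotation": [0, 0, 0], "claw": 50}
    - {"translation": [0, 0, -100], "rotation": [0, 0, 0], "claw": 50}
    - {"translation": [-20, -7, -140], "rotation": [0, 0, 0], "claw": 50}
    - {"translation": [-60, -20, -150], "rotation": [0, 0, 0], "claw": 50}

```text
clock: 8.6
tool_pos: [0.3942, -0.1899, 0.1718]
orientation: [-179.5, -0.1, -90.1]
force: [2.0, 0.1, -0.2]
opening: 0.0585
gripper_force: 30.0
```

Emit:
arm_command:
  steps:
    - {"translation": [-40, -13, 0], "rotation": [0, 0, 0], "claw": 50}
    - {"translation": [-80, -26, 0], "rotation": [0, 0, 0], "claw": 50}
    - {"translation": [-120, -40, 0], "rotation": [0, 0, 0], "claw": 50}
    - {"translation": [-160, -53, 0], "rotation": [0, 0, 0], "claw": 50}
    - {"translation": [-200, -67, 0], "rotation": [0, 0, 0], "claw": 50}

```text
clock: 9.1
tool_pos: [0.4591, 0.0129, 0.1677]
orientation: [-179.9, 0.1, -90.0]
force: [1.5, -0.6, -0.8]
opening: 0.0586
gripper_force: 30.0
```

Emit:
arm_command:
  steps:
    - {"translation": [-40, -13, 0], "rotation": [0, 0, 0], "claw": 50}
    - {"translation": [-80, -26, 0], "rotation": [0, 0, 0], "claw": 50}
    - {"translation": [-120, -40, 0], "rotation": [0, 0, 0], "claw": 50}
    - {"translation": [-160, -53, 0], "rotation": [0, 0, 0], "claw": 50}
    - {"translation": [-200, -67, 0], "rotation": [0, 0, 0], "claw": 50}

```text
clock: 9.6
tool_pos: [0.5261, 0.2128, 0.1675]
orientation: [-179.9, 0.1, -90.0]
force: [1.1, -0.4, -1.9]
opening: 0.0582
gripper_force: 30.0
```

Run:
```python
from h import *
go(.546,.271,.024)
p,d,K=snap("side");P=cloud(K,d)
z=ctrl.get_obs()["tool_pos"]
S=P.reshape(-1,3);S=S[(np.hypot(S[:,0]-z[0],S[:,1]-z[1])<.035)&(S[:,2]>.1)&(S[:,2]<z[2]+.025)]
print("cup zmin",np.sort(S[:,2])[:5]);save("s3",p)
p,d,K=snap("scene");P=cloud(K,d);print("stc",wcirc(P,(.548,.345),.06))
```

```text
clk 9.6 tcp [0.5261 0.2128 0.1675] rpy [-1.799e+02  1.000e-01 -9.000e+01] op 0.0582 tool shift mm [-58.  -19.8 143.6]
cup zmin [0.14875497 0.14884664 0.1491825  0.14925244 0.14981601]
stc (array([0.5479, 0.3449, 0.0268]), array([0.5473, 0.345 , 0.0579]), array([0.5472, 0.3448]), 152)
```

View pics/s3.png

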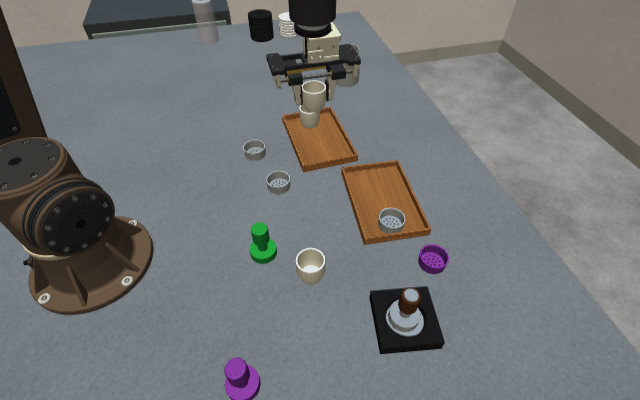

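The cup is held at (313,95), and the tamper stands in the recess at (407,312). I lower the cup into the middle slot.

Emit:
arm_command:
  steps:
    - {"translation": [-35, -12, 0], "rotation": [0, 0, 0], "claw": 50}
    - {"translation": [-58, -20, 10], "rotation": [0, 0, 0], "claw": 50}
    - {"translation": [-58, -20, 45], "rotation": [0, 0, 0], "claw": 50}
    - {"translation": [-58, -20, 80], "rotation": [0, 0, 0], "claw": 50}
    - {"translation": [-58, -20, 110], "rotation": [0, 0, 0], "claw": 50}

```text
clock: 10.2
tool_pos: [0.5455, 0.2689, 0.0558]
orientation: [180.0, 0.0, -90.0]
force: [0.1, 1.0, -1.2]
opening: 0.0583
gripper_force: 30.0
```

Emit:
arm_command:
  steps:
    - {"translation": [0, 0, 15], "rotation": [0, 0, 0], "claw": 50}
    - {"translation": [0, 0, 24], "rotation": [0, 0, 0], "claw": 50}
    - {"translation": [0, 0, 29], "rotation": [0, 0, 0], "claw": 50}
    - {"translation": [0, 0, 32], "rotation": [0, 0, 0], "claw": 50}
    - {"translation": [0, 0, 33], "rotation": [0, 0, 0], "claw": 50}

```text
clock: 10.7
tool_pos: [0.5464, 0.2693, 0.0243]
orientation: [-179.9, 0.0, -90.0]
force: [-0.3, 0.8, -1.1]
opening: 0.0582
gripper_force: 30.0
```

Emit:
arm_command:
  steps:
    - {"translation": [0, 0, 1], "rotation": [0, 0, 0], "claw": 50}
    - {"translation": [0, 0, 1], "rotation": [0, 0, 0], "claw": 78}
    - {"translation": [0, 0, 1], "rotation": [0, 0, 0], "claw": 78}
    - {"translation": [0, 0, 1], "rotation": [0, 0, 0], "claw": 78}
    - {"translation": [0, 0, 1], "rotation": [0, 0, 0], "claw": 78}

```text
clock: 11.2
tool_pos: [0.5461, 0.2691, 0.0228]
orientation: [-180.0, 0.0, -90.0]
force: [-0.1, -0.5, 1.1]
opening: 0.0772
gripper_force: 0.0
```

Emit:
arm_command:
  steps:
    - {"translation": [0, 0, -10], "rotation": [0, 0, 0], "claw": 78}
    - {"translation": [0, 0, -50], "rotation": [0, 0, 0], "claw": 78}
    - {"translation": [0, 0, -100], "rotation": [0, 0, 0], "claw": 87}
    - {"translation": [15, 5, -130], "rotation": [0, 0, 0], "claw": 87}
    - {"translation": [60, 20, -130], "rotation": [0, 0, 0], "claw": 87}

```text
clock: 11.7
tool_pos: [0.5296, 0.2124, 0.1583]
orientation: [-179.5, 0.3, -89.8]
force: [0.5, 0.0, -0.7]
opening: 0.087
gripper_force: 0.0
```

Run:
```python
from h import *
go(.4268,-.1446,.150)
p,d,K=snap("side");P=cloud(K,d)
print("stc",wcirc(P,(.542,.345),.06),"cup",wcirc(P,(.545,.27),.06),sep="\n")
p,d,K=snap("scene");P=cloud(K,d)
print("stc",wcirc(P,(.548,.345),.06),"cup",wcirc(P,(.55,.27),.06),sep="\n")
```

```text
clk 11.7 tcp [0.5296 0.2124 0.1583] rpy [-179.5    0.3  -89.8] op 0.087 tool shift mm [356.6 104.1   5.6]
stc
(array([0.5425, 0.3447, 0.0269]), array([0.5418, 0.344 , 0.0586]), array([0.5421, 0.3449]), 98)
cup
(array([0.544 , 0.2696, 0.0269]), array([0.5433, 0.27  , 0.0586]), array([0.5436, 0.2777]), 109)
stc
(array([0.5484, 0.3448, 0.0269]), array([0.5475, 0.3444, 0.058 ]), array([0.5481, 0.3446]), 161)
cup
(array([0.5496, 0.2702, 0.0268]), array([0.5498, 0.2705, 0.0578]), array([0.5499, 0.2701]), 154)
```

The first cup is placed and the stored one hasn't moved. Now the second cup.

Emit:
arm_command:
  steps:
    - {"translation": [45, 13, 0], "rotation": [0, 0, 0], "claw": 87}
    - {"translation": [92, 26, 0], "rotation": [0, 0, 0], "claw": 87}
    - {"translation": [138, 39, 0], "rotation": [0, 0, 0], "claw": 87}
    - {"translation": [184, 52, 0], "rotation": [0, 0, 0], "claw": 87}
    - {"translation": [230, 65, 0], "rotation": [0, 0, 0], "claw": 87}

```text
clock: 12.3
tool_pos: [0.4602, -0.0225, 0.1534]
orientation: [-179.9, 0.0, -90.0]
force: [0.9, -0.2, -0.9]
opening: 0.0868
gripper_force: 0.0
```

Emit:
arm_command:
  steps:
    - {"translation": [46, 13, 0], "rotation": [0, 0, 0], "claw": 87}
    - {"translation": [92, 26, 0], "rotation": [0, 0, 0], "claw": 87}
    - {"translation": [124, 34, 0], "rotation": [0, 0, 0], "claw": 87}
    - {"translation": [124, 34, 30], "rotation": [0, 0, 0], "claw": 87}
    - {"translation": [124, 34, 60], "rotation": [0, 0, 0], "claw": 87}

```text
clock: 12.8
tool_pos: [0.4276, -0.1461, 0.0933]
orientation: [-179.8, 0.0, -90.1]
force: [0.2, 0.8, -1.4]
opening: 0.087
gripper_force: 0.0
```

Run:
```python
from h import *
go(.4268,-.1446,.018)
p,d,K=snap("wrist");P=cloud(K,d);print("c1",wcirc(P,(.4268,-.1446),.055))
```

```text
clk 12.8 tcp [ 0.4276 -0.1461  0.0933] rpy [-179.8    0.   -90.1] op 0.087 tool shift mm [-1.5  1.  75.3]
c1 (array([ 0.4269, -0.146 ,  0.0265]), array([ 0.427 , -0.1462,  0.0544]), array([ 0.427 , -0.1462]), 1450)
```

Emit:
arm_command:
  steps:
    - {"translation": [0, 0, 30], "rotation": [0, 0, 0], "claw": 87}
    - {"translation": [0, 0, 60], "rotation": [0, 0, 0], "claw": 87}
    - {"translation": [0, 0, 75], "rotation": [0, 0, 0], "claw": 75}
    - {"translation": [0, 0, 75], "rotation": [0, 0, 0], "claw": 50}
    - {"translation": [0, 0, 75], "rotation": [0, 0, 0], "claw": 50}

```text
clock: 13.35
tool_pos: [0.4275, -0.1449, 0.0184]
orientation: [-180.0, -0.0, -90.0]
force: [-0.5, 0.2, 0.6]
opening: 0.0682
gripper_force: 0.0
```

Emit:
arm_command:
  steps:
    - {"translation": [0, 0, 0], "rotation": [0, 0, 0], "claw": 50}
    - {"translation": [0, 0, 0], "rotation": [0, 0, 0], "claw": 50}
    - {"translation": [0, 0, 0], "rotation": [0, 0, 0], "claw": 50}
    - {"translation": [0, 0, 0], "rotation": [0, 0, 0], "claw": 50}

```text
clock: 13.75
tool_pos: [0.428, -0.1449, 0.0188]
orientation: [-179.9, 0.0, -90.0]
force: [-1.1, 0.8, 8.8]
opening: 0.0579
gripper_force: 30.0
```

Run:
```python
from h import *
go(.548,.198,.168)
```

```text
clk 13.75 tcp [ 0.428  -0.1449  0.0188] rpy [-179.9    0.   -90. ] op 0.0579 tool shift mm [-342.9 -120.5 -148.8]
```

Emit:
arm_command:
  steps:
    - {"translation": [0, 0, -20], "rotation": [0, 0, 0], "claw": 50}
    - {"translation": [0, 0, -60], "rotation": [0, 0, 0], "claw": 50}
    - {"translation": [0, 0, -100], "rotation": [0, 0, 0], "claw": 50}
    - {"translation": [-20, -7, -140], "rotation": [0, 0, 0], "claw": 50}
    - {"translation": [-60, -21, -150], "rotation": [0, 0, 0], "claw": 50}

```text
clock: 14.25
tool_pos: [0.4497, -0.0855, 0.1727]
orientation: [-179.6, 0.0, -90.1]
force: [2.4, 0.5, -1.3]
opening: 0.0579
gripper_force: 30.0
```

Emit:
arm_command:
  steps:
    - {"translation": [-40, -14, 0], "rotation": [0, 0, 0], "claw": 50}
    - {"translation": [-80, -28, 0], "rotation": [0, 0, 0], "claw": 50}
    - {"translation": [-120, -42, 0], "rotation": [0, 0, 0], "claw": 50}
    - {"translation": [-160, -56, 0], "rotation": [0, 0, 0], "claw": 50}
    - {"translation": [-200, -70, 0], "rotation": [0, 0, 0], "claw": 50}

```text
clock: 14.75
tool_pos: [0.518, 0.1168, 0.1682]
orientation: [-180.0, 0.0, -90.0]
force: [1.0, 0.5, -0.9]
opening: 0.0579
gripper_force: 30.0
```

Emit:
arm_command:
  steps:
    - {"translation": [-40, -14, 0], "rotation": [0, 0, 0], "claw": 50}
    - {"translation": [-70, -25, 0], "rotation": [0, 0, 0], "claw": 50}
    - {"translation": [-83, -29, 0], "rotation": [0, 0, 0], "claw": 50}
    - {"translation": [-83, -29, 30], "rotation": [0, 0, 0], "claw": 50}
    - {"translation": [-83, -29, 60], "rotation": [0, 0, 0], "claw": 50}

```text
clock: 15.25
tool_pos: [0.5472, 0.1987, 0.1079]
orientation: [-179.9, 0.1, -90.0]
force: [-0.3, -0.3, -2.3]
opening: 0.0579
gripper_force: 30.0
```

Emit:
arm_command:
  steps:
    - {"translation": [0, 0, 30], "rotation": [0, 0, 0], "claw": 50}
    - {"translation": [0, 0, 55], "rotation": [0, 0, 0], "claw": 50}
    - {"translation": [0, 0, 72], "rotation": [0, 0, 0], "claw": 50}
    - {"translation": [0, 0, 80], "rotation": [0, 0, 0], "claw": 50}
    - {"translation": [0, 0, 83], "rotation": [0, 0, 0], "claw": 50}

```text
clock: 15.75
tool_pos: [0.5467, 0.1975, 0.0242]
orientation: [180.0, -0.0, -90.0]
force: [-0.4, 0.4, -1.0]
opening: 0.0579
gripper_force: 30.0
```

Lower the last millimetre, release and retreat towards basket 1 at (.371,.258).

Emit:
arm_command:
  steps:
    - {"translation": [0, 0, 1], "rotation": [0, 0, 0], "claw": 50}
    - {"translation": [0, 0, 1], "rotation": [0, 0, 0], "claw": 78}
    - {"translation": [0, 0, 1], "rotation": [0, 0, 0], "claw": 78}
    - {"translation": [0, 0, 1], "rotation": [0, 0, 0], "claw": 78}
    - {"translation": [0, 0, 1], "rotation": [0, 0, 0], "claw": 78}

```text
clock: 16.25
tool_pos: [0.5472, 0.1982, 0.0241]
orientation: [-180.0, 0.0, -90.0]
force: [-0.4, 0.5, 0.6]
opening: 0.0773
gripper_force: 0.0
```

Emit:
arm_command:
  steps:
    - {"translation": [0, 0, -10], "rotation": [0, 0, 0], "claw": 78}
    - {"translation": [0, 0, -50], "rotation": [0, 0, 0], "claw": 78}
    - {"translation": [0, 0, -100], "rotation": [0, 0, 0], "claw": 87}
    - {"translation": [-15, 40, -130], "rotation": [0, 0, 0], "claw": 87}
    - {"translation": [-30, 80, -130], "rotation": [0, 0, 0], "claw": 87}

```text
clock: 16.75
tool_pos: [0.469, 0.2296, 0.1586]
orientation: [-179.6, 0.3, -90.1]
force: [-0.4, 2.0, 0.4]
opening: 0.0868
gripper_force: 0.0
```

Emit:
arm_command:
  steps:
    - {"translation": [-15, 45, 0], "rotation": [0, 0, 0], "claw": 87}
    - {"translation": [-30, 94, 0], "rotation": [0, 0, 0], "claw": 87}
    - {"translation": [-30, 94, 30], "rotation": [0, 0, 0], "claw": 87}
    - {"translation": [-30, 94, 50], "rotation": [0, 0, 0], "claw": 87}
    - {"translation": [-30, 94, 50], "rotation": [0, 0, 0], "claw": 87}

```text
clock: 17.25
tool_pos: [0.3716, 0.2571, 0.1025]
orientation: [179.9, -0.1, -89.9]
force: [-0.2, 0.2, 0.2]
opening: 0.0871
gripper_force: 0.0
```

Run:
```python
from h import *
go(.371,.258,.003)
p,d,K=snap("wrist");P=cloud(K,d);print("b1",wcirc(P,(.371,.258),.026))
p,d,K=snap("side");P=cloud(K,d)
print("stc",wcirc(P,(.542,.345),.06),"cupA",wcirc(P,(.545,.27),.06,.034),"cupB",wcirc(P,(.547,.198),.06,.034),"b1",wcirc(P,(.37,.258),.026),"tr",sep="\n")
```

```text
clk 17.25 tcp [0.3716 0.2571 0.1025] rpy [ 1.799e+02 -1.000e-01 -8.990e+01] op 0.0871 tool shift mm [-1.2  0.4 99.5]
b1 (array([0.3717, 0.2572, 0.0272]), array([0.3716, 0.2598, 0.026 ]), array([0.3715, 0.2579]), 1017)
stc
(array([0.5422, 0.3446, 0.0269]), array([0.5425, 0.3443, 0.0585]), array([0.5422, 0.3453]), 103)
cupA
(array([0.5439, 0.2697, 0.0268]), array([0.5441, 0.2695, 0.0587]), array([0.5437, 0.2694]), 105)
cupB
(array([0.5448, 0.1977, 0.0266]), array([0.5444, 0.1963, 0.0585]), array([0.5443, 0.1984]), 114)
b1
(array([0.3706, 0.2579, 0.0275]), array([0.37  , 0.2598, 0.0251]), array([0.3705, 0.2591]), 115)
tr
```

Both cups are standing correctly. I grip the basket, which the wrist puts at (.3717,.2572).

Emit:
arm_command:
  steps:
    - {"translation": [0, 0, 40], "rotation": [0, 0, 0], "claw": 87}
    - {"translation": [0, 0, 75], "rotation": [0, 0, 0], "claw": 87}
    - {"translation": [0, 0, 92], "rotation": [0, 0, 0], "claw": 80}
    - {"translation": [0, 0, 98], "rotation": [0, 0, 0], "claw": 70}
    - {"translation": [0, 0, 98], "rotation": [0, 0, 0], "claw": 50}

```text
clock: 17.85
tool_pos: [0.3736, 0.2582, 0.0058]
orientation: [-180.0, -0.0, -90.0]
force: [-0.1, -0.7, -1.1]
opening: 0.0695
gripper_force: 0.0
```

Emit:
arm_command:
  steps:
    - {"translation": [0, 0, 0], "rotation": [0, 0, 0], "claw": 50}
    - {"translation": [0, 0, 0], "rotation": [0, 0, 0], "claw": 50}
    - {"translation": [0, 0, 0], "rotation": [0, 0, 0], "claw": 50}
    - {"translation": [0, 0, 0], "rotation": [0, 0, 0], "claw": 50}

```text
clock: 18.25
tool_pos: [0.3736, 0.2589, 0.0068]
orientation: [-179.9, 0.1, -90.0]
force: [-0.2, -0.9, 7.3]
opening: 0.0573
gripper_force: 30.0
```

Emit:
arm_command:
  steps:
    - {"translation": [0, 0, -20], "rotation": [0, 0, 0], "claw": 50}
    - {"translation": [0, 0, -60], "rotation": [0, 0, 0], "claw": 50}
    - {"translation": [0, 0, -110], "rotation": [0, 0, 0], "claw": 50}
    - {"translation": [0, 0, -150], "rotation": [0, 0, 0], "claw": 50}
    - {"translation": [0, 0, -150], "rotation": [0, 0, 0], "claw": 50}

```text
clock: 18.75
tool_pos: [0.3751, 0.2607, 0.1617]
orientation: [-179.6, 0.5, -89.9]
force: [0.2, 0.4, -1.0]
opening: 0.0574
gripper_force: 30.0
```

Run:
```python
from h import *
go(.636,.006,.15)
p,d,K=snap("side");P=cloud(K,d);z=ctrl.get_obs()["tool_pos"]
S=P.reshape(-1,3);S=S[(np.hypot(S[:,0]-z[0],S[:,1]-z[1])<.032)&(S[:,2]>.1)&(S[:,2]<z[2]+.03)]
print("zmin",np.sort(S[:,2])[:5]);save("s4",cv2.resize(p[20:260,170:490],None,fx=2,fy=2))
S=P.reshape(-1,3);S=S[(abs(S[:,2]-.022)<.004)&(abs(S[:,0]-.634)<.1)&(abs(S[:,1]-.003)<.135)];print(cv2.minAreaRect(S[:,:2].astype(np.float32)))
print("stb",wcirc(P,(.6285,-.068),.031))
```

```text
clk 18.75 tcp [0.3751 0.2607 0.1617] rpy [-179.6    0.5  -89.9] op 0.0574 tool shift mm [ 255.  -260.5   11.2]
zmin [0.15457884 0.15469443 0.1547524  0.15534678 0.15547368]
((0.6379653215408325, 0.008959002792835236), (0.23419788479804993, 0.1506458818912506), 85.54345703125)
stb (array([ 0.6285, -0.0676,  0.0275]), array([ 0.6304, -0.066 ,  0.03  ]), array([ 0.628 , -0.0671]), 151)
```

View pics/s4.png

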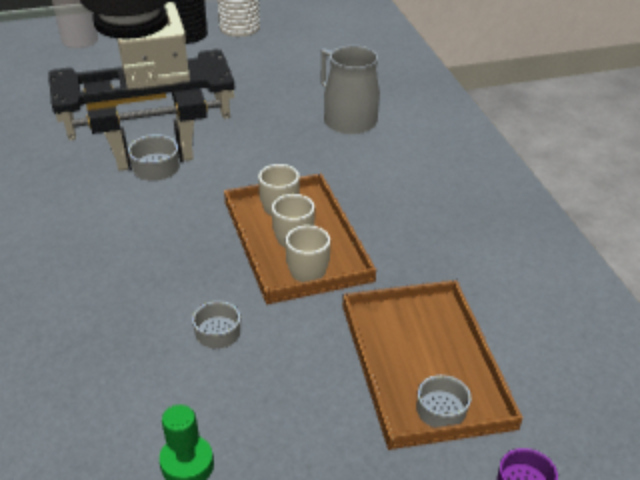

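The basket is level in the grip at (153,157), and three cups stand in their tray. I carry it to the middle of the basket tray.

Emit:
arm_command:
  steps:
    - {"translation": [15, -16, 0], "rotation": [0, 0, 0], "claw": 50}
    - {"translation": [45, -47, 0], "rotation": [0, 0, 0], "claw": 50}
    - {"translation": [77, -80, 0], "rotation": [0, 0, 0], "claw": 50}
    - {"translation": [108, -112, 0], "rotation": [0, 0, 0], "claw": 50}
    - {"translation": [140, -145, 0], "rotation": [0, 0, 0], "claw": 50}

```text
clock: 19.3
tool_pos: [0.5183, 0.1164, 0.1547]
orientation: [179.9, -0.0, -90.0]
force: [0.5, 0.8, -1.4]
opening: 0.0573
gripper_force: 30.0
```

Emit:
arm_command:
  steps:
    - {"translation": [30, -32, 0], "rotation": [0, 0, 0], "claw": 50}
    - {"translation": [62, -65, 0], "rotation": [0, 0, 0], "claw": 50}
    - {"translation": [95, -98, 0], "rotation": [0, 0, 0], "claw": 50}
    - {"translation": [112, -117, 0], "rotation": [0, 0, 0], "claw": 50}
    - {"translation": [112, -117, 30], "rotation": [0, 0, 0], "claw": 50}

```text
clock: 19.8
tool_pos: [0.639, 0.0036, 0.1272]
orientation: [-179.7, 0.0, -90.1]
force: [-0.4, -0.3, -0.4]
opening: 0.0578
gripper_force: 30.0
```

Emit:
arm_command:
  steps:
    - {"translation": [0, 0, 20], "rotation": [0, 0, 0], "claw": 50}
    - {"translation": [0, 0, 50], "rotation": [0, 0, 0], "claw": 50}
    - {"translation": [0, 0, 80], "rotation": [0, 0, 0], "claw": 50}
    - {"translation": [0, 0, 100], "rotation": [0, 0, 0], "claw": 50}
    - {"translation": [0, 0, 107], "rotation": [0, 0, 0], "claw": 50}

```text
clock: 20.3
tool_pos: [0.6324, 0.0054, 0.015]
orientation: [179.7, -0.1, -90.0]
force: [0.0, 0.0, -0.6]
opening: 0.0574
gripper_force: 30.0
```

Run:
```python
from h import *
go(.636,.006,.013)
```

```text
clk 20.3 tcp [0.6324 0.0054 0.015 ] rpy [ 1.797e+02 -1.000e-01 -9.000e+01] op 0.0574 tool shift mm [-0.6 -3.6  2. ]
```

Emit:
arm_command:
  steps:
    - {"translation": [0, 0, 2], "rotation": [0, 0, 0], "claw": 50}
    - {"translation": [0, 0, 2], "rotation": [0, 0, 0], "claw": 76}
    - {"translation": [0, 0, 2], "rotation": [0, 0, 0], "claw": 76}
    - {"translation": [0, 0, 2], "rotation": [0, 0, 0], "claw": 76}
    - {"translation": [0, 0, 2], "rotation": [0, 0, 0], "claw": 76}

```text
clock: 20.8
tool_pos: [0.6355, 0.0061, 0.0175]
orientation: [-179.9, 0.0, -90.0]
force: [-1.2, 0.0, -0.2]
opening: 0.0753
gripper_force: 0.0
```

Emit:
arm_command:
  steps:
    - {"translation": [0, 0, -10], "rotation": [0, 0, 0], "claw": 76}
    - {"translation": [0, 0, -50], "rotation": [0, 0, 0], "claw": 76}
    - {"translation": [0, 0, -100], "rotation": [0, 0, 0], "claw": 87}
    - {"translation": [-15, 40, -130], "rotation": [0, 0, 0], "claw": 87}
    - {"translation": [-37, 80, -130], "rotation": [0, 0, 0], "claw": 87}

```text
clock: 21.3
tool_pos: [0.5575, 0.0433, 0.1518]
orientation: [-179.5, 0.1, -90.1]
force: [-0.9, 1.3, 0.3]
opening: 0.0864
gripper_force: 0.0
```

Emit:
arm_command:
  steps:
    - {"translation": [-20, 45, 0], "rotation": [0, 0, 0], "claw": 87}
    - {"translation": [-50, 90, 0], "rotation": [0, 0, 0], "claw": 87}
    - {"translation": [-78, 130, 0], "rotation": [0, 0, 0], "claw": 87}
    - {"translation": [-78, 144, 20], "rotation": [0, 0, 0], "claw": 87}
    - {"translation": [-78, 144, 40], "rotation": [0, 0, 0], "claw": 87}

```text
clock: 21.8
tool_pos: [0.4095, 0.1221, 0.108]
orientation: [-179.8, 0.2, -89.8]
force: [0.2, 0.0, -0.4]
opening: 0.087
gripper_force: 0.0
```

Run:
```python
from h import *
go(.4105,.12,.005)
p,d,K=snap("wrist");P=cloud(K,d);print("b2",wcirc(P,(.4105,.12),.026))
p,d,K=snap("side");P=cloud(K,d)
print("stb",wcirc(P,(.6285,-.068),.031,.034),"A",wcirc(P,(.633,.006),.031,.036))
```

```text
clk 21.8 tcp [0.4095 0.1221 0.108 ] rpy [-179.8    0.2  -89.8] op 0.087 tool shift mm [  2.4  -0.7 103. ]
b2 (array([0.4106, 0.1203, 0.0273]), array([0.4106, 0.1227, 0.026 ]), array([0.4107, 0.1204]), 977)
stb (array([ 0.6286, -0.0678,  0.0276]), array([ 0.6301, -0.0663,  0.0299]), array([ 0.6285, -0.0667]), 156) A (array([0.6327, 0.0055, 0.0274]), array([0.6335, 0.007 , 0.03  ]), array([0.633 , 0.0058]), 135)
```

Emit:
arm_command:
  steps:
    - {"translation": [1, -1, 40], "rotation": [0, 0, 0], "claw": 87}
    - {"translation": [1, -1, 75], "rotation": [0, 0, 0], "claw": 87}
    - {"translation": [1, -1, 92], "rotation": [0, 0, 0], "claw": 80}
    - {"translation": [1, -1, 100], "rotation": [0, 0, 0], "claw": 70}
    - {"translation": [1, -1, 100], "rotation": [0, 0, 0], "claw": 50}

```text
clock: 22.4
tool_pos: [0.4124, 0.1199, 0.0065]
orientation: [180.0, -0.1, -90.0]
force: [0.6, 0.1, 0.8]
opening: 0.0697
gripper_force: 0.0
```

Emit:
arm_command:
  steps:
    - {"translation": [0, 0, 0], "rotation": [0, 0, 0], "claw": 50}
    - {"translation": [0, 0, 0], "rotation": [0, 0, 0], "claw": 50}
    - {"translation": [0, 0, 0], "rotation": [0, 0, 0], "claw": 50}
    - {"translation": [0, 0, 0], "rotation": [0, 0, 0], "claw": 50}

```text
clock: 22.8
tool_pos: [0.4128, 0.1206, 0.0076]
orientation: [-179.9, 0.1, -90.0]
force: [-1.4, -0.7, 7.1]
opening: 0.0569
gripper_force: 30.0
```

Emit:
arm_command:
  steps:
    - {"translation": [0, 0, -20], "rotation": [0, 0, 0], "claw": 50}
    - {"translation": [0, 0, -60], "rotation": [0, 0, 0], "claw": 50}
    - {"translation": [0, 0, -110], "rotation": [0, 0, 0], "claw": 50}
    - {"translation": [0, 0, -150], "rotation": [0, 0, 0], "claw": 50}
    - {"translation": [0, 0, -150], "rotation": [0, 0, 0], "claw": 50}

```text
clock: 23.3
tool_pos: [0.4148, 0.1219, 0.1625]
orientation: [-179.5, 0.4, -89.9]
force: [-0.0, 0.8, -1.2]
opening: 0.0569
gripper_force: 30.0
```

Run:
```python
from h import *
go(.640,.078,.016)
p,d,K=snap("side");P=cloud(K,d);z=ctrl.get_obs()["tool_pos"]
S=P.reshape(-1,3);S=S[(np.hypot(S[:,0]-z[0],S[:,1]-z[1])<.032)&(S[:,2]>.1)&(S[:,2]<z[2]+.03)]
print("zmin",np.sort(S[:,2])[:5])
```

```text
clk 23.3 tcp [0.4148 0.1219 0.1625] rpy [-179.5    0.4  -89.9] op 0.0569 tool shift mm [  45.1 -223.8  148.2]
zmin [0.15276168 0.15378576 0.15496406 0.15518346 0.15536213]
```

Emit:
arm_command:
  steps:
    - {"translation": [3, -20, 0], "rotation": [0, 0, 0], "claw": 50}
    - {"translation": [12, -65, 0], "rotation": [0, 0, 0], "claw": 50}
    - {"translation": [20, -110, 0], "rotation": [0, 0, 0], "claw": 50}
    - {"translation": [28, -155, 0], "rotation": [0, 0, 0], "claw": 50}
    - {"translation": [36, -195, 0], "rotation": [0, 0, 0], "claw": 50}

```text
clock: 23.85
tool_pos: [0.6083, 0.0832, 0.1551]
orientation: [179.9, -0.0, -90.0]
force: [-0.2, 2.2, -0.4]
opening: 0.0568
gripper_force: 30.0
```

Emit:
arm_command:
  steps:
    - {"translation": [5, -22, 0], "rotation": [0, 0, 0], "claw": 50}
    - {"translation": [7, -32, 0], "rotation": [0, 0, 0], "claw": 50}
    - {"translation": [7, -32, 30], "rotation": [0, 0, 0], "claw": 50}
    - {"translation": [7, -32, 65], "rotation": [0, 0, 0], "claw": 50}
    - {"translation": [7, -32, 100], "rotation": [0, 0, 0], "claw": 50}

```text
clock: 24.35
tool_pos: [0.6379, 0.077, 0.0552]
orientation: [180.0, 0.0, -90.0]
force: [-0.6, 0.2, -0.5]
opening: 0.0569
gripper_force: 30.0
```

Emit:
arm_command:
  steps:
    - {"translation": [0, 0, 20], "rotation": [0, 0, 0], "claw": 50}
    - {"translation": [0, 0, 32], "rotation": [0, 0, 0], "claw": 50}
    - {"translation": [0, 0, 38], "rotation": [0, 0, 0], "claw": 50}
    - {"translation": [0, 0, 41], "rotation": [0, 0, 0], "claw": 50}
    - {"translation": [0, 0, 43], "rotation": [0, 0, 0], "claw": 50}

```text
clock: 24.85
tool_pos: [0.6395, 0.0773, 0.0144]
orientation: [-179.9, 0.0, -90.0]
force: [-0.1, 0.6, -0.3]
opening: 0.0571
gripper_force: 30.0
```

Emit:
arm_command:
  steps:
    - {"translation": [0, 0, 1], "rotation": [0, 0, 0], "claw": 50}
    - {"translation": [0, 0, 1], "rotation": [0, 0, 0], "claw": 76}
    - {"translation": [0, 0, 1], "rotation": [0, 0, 0], "claw": 76}
    - {"translation": [0, 0, 1], "rotation": [0, 0, 0], "claw": 76}
    - {"translation": [0, 0, 1], "rotation": [0, 0, 0], "claw": 76}

```text
clock: 25.35
tool_pos: [0.6391, 0.077, 0.0128]
orientation: [-180.0, 0.0, -90.0]
force: [-0.4, -0.1, 0.2]
opening: 0.0752
gripper_force: 0.0
```

Emit:
arm_command:
  steps:
    - {"translation": [0, 0, -10], "rotation": [0, 0, 0], "claw": 76}
    - {"translation": [0, 0, -50], "rotation": [0, 0, 0], "claw": 76}
    - {"translation": [0, 0, -100], "rotation": [0, 0, 0], "claw": 87}
    - {"translation": [0, 50, -150], "rotation": [0, 0, 0], "claw": 87}
    - {"translation": [0, 95, -190], "rotation": [0, 0, 0], "claw": 87}

```text
clock: 25.85
tool_pos: [0.5666, 0.0769, 0.1839]
orientation: [-179.9, 0.0, -90.0]
force: [0.7, 0.8, 0.7]
opening: 0.0868
gripper_force: 0.0
```

Emit:
arm_command:
  steps:
    - {"translation": [0, 30, -30], "rotation": [0, 0, 0], "claw": 87}
    - {"translation": [0, 60, -60], "rotation": [0, 0, 0], "claw": 87}
    - {"translation": [0, 60, -60], "rotation": [0, 0, 0], "claw": 87}
    - {"translation": [0, 60, -60], "rotation": [0, 0, 0], "claw": 87}
    - {"translation": [0, 60, -60], "rotation": [0, 0, 0], "claw": 87}

```text
clock: 26.35
tool_pos: [0.5067, 0.077, 0.2415]
orientation: [180.0, 0.0, -90.0]
force: [0.1, 0.1, -0.5]
opening: 0.0868
gripper_force: 0.0
```

Run:
```python
from h import *
go(.5,0,.2)
p,d,K=snap("side");P=cloud(K,d);save("s5",p)
for n,g,h in (("stb",(.6285,-.068),.031),("A",(.633,.0055),.031),("B",(.638,.077),.031),("stc",(.542,.345),.06),("cA",(.544,.27),.06),("cB",(.545,.198),.06),("tam",(.566,-.284),.097)): print(n,wcirc(P,g,h,.035))
```

```text
clk 26.35 tcp [0.5067 0.077  0.2415] rpy [180.   0. -90.] op 0.0868 tool shift mm [77.   6.7 41.5]
stb (array([ 0.6285, -0.0676,  0.0275]), array([ 0.6307, -0.0657,  0.0301]), array([ 0.6287, -0.0673]), 149)
A (array([0.6325, 0.0053, 0.0276]), array([0.6333, 0.0063, 0.03  ]), array([0.6326, 0.005 ]), 137)
B (array([0.6369, 0.078 , 0.0275]), array([0.6377, 0.0791, 0.0299]), array([0.637 , 0.0782]), 131)
stc (array([0.5427, 0.3447, 0.0268]), array([0.5435, 0.3441, 0.0584]), array([0.5424, 0.3454]), 101)
cA (array([0.5437, 0.2695, 0.0267]), array([0.5429, 0.2689, 0.0587]), array([0.5435, 0.2704]), 110)
cB (array([0.5453, 0.1975, 0.0268]), array([0.5447, 0.1977, 0.0584]), array([0.5451, 0.1986]), 119)
tam (array([ 0.5653, -0.2838,  0.0116]), array([ 0.5652, -0.2841,  0.0964]), array([ 0.566 , -0.2829]), 288)
```

View pics/s5.png

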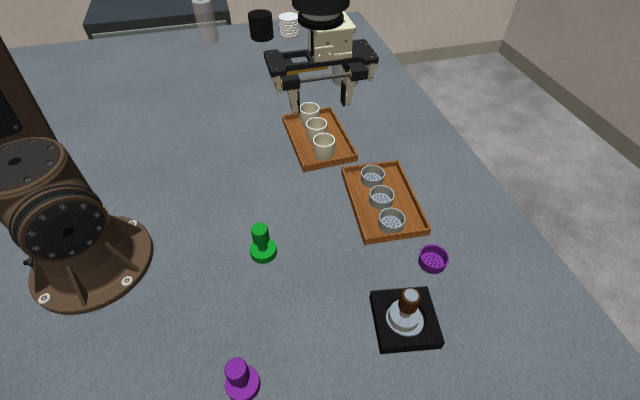

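The three cups at (310–324, 108–147), three baskets at (373–392, 173–220) and the tamper at (407,312) are all in place. The gripper is clear, so I hand in.

```bash
python3 -c "
from plant import ctrl
print(ctrl.close_job())"
```

```text
the job is handed in; nothing more can be done
None
```

I handed the job in at about 26 s: both cups, both baskets and the tamper measured in place beforehand, the stored cup and basket had not shifted, and the hand-in call returned no verdict.

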